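# Set the tote divider and sort the heat sinks by length

### The arm

A 6-joint arm with a two-finger parallel gripper is mounted at the origin on the work surface. World frame = base frame: x ahead of the robot, y to its left, z up, the work surface at z = 0. Lengths are in mm, angles in degrees, forces in N, time in s.
With the tool pointing down it reaches from about 300 to 850 mm from the base axis. Payload 4.2 kg.
Tool frame: the origin (TCP) lies at the very end of the fingers, on their centre line; the grasp point (between the pads) lies 19 mm behind it (env.grip_point_offset is the distance from the TCP to the grasp point, in mm); z points along the fingers, y is the line along which they close (so a half turn about z gives the same grasp; the last joint's range is limited). The gripper opens to 91 mm and grips with 3 to 60 N. Pads are 32 mm wide; open, the fingers measure 118 mm over their backs; the gripper's body (76 mm by 178 mm) begins 60 mm behind the grasp point.
Start: joints at [69.901, 18.312, 89.639, -0, 72.044, -1.146], TCP at [186.763, 543.841, 213.976] pointing down, gripper open.
Joint ranges: [-177.97, 177.97], [-48.28, 115.42], [12.27, 149.76], [-77.06, 257.06], [2.81, 150.46], [-146.56, 146.56]. Speed limits (degrees/s): [147.25, 147.25, 180, 180, 180, 180].

### API

Orientations are given as [roll, pitch, yaw] about the fixed x, y, z axes, in that order (R = Rz(yaw) Ry(pitch) Rx(roll)).
In Python, from workcell import env gives the robot as it stands. The module is installed in compiled form; this text tells all that it offers.
- The arm moves only by the tool arm_command, never from a script. Its argument "rows" is a list of rows, each an object with "delta_pos": the shift along the tool's x, y, z in mm, a list of three; "roll": the turn about the tool's z in units of 5 degrees (1.0 is 5 degrees); "jaw": the opening in per cent of the stroke, from 0 (shut) to 100 (fully open). A call has 1 to 20 rows; each row is the pose to reach, as a shift and turn from the pose commanded when the call began, along the tool's axes at that moment; what a row does not reach only later rows make up. A row lasts 1/12 s, in which the tool goes at most 41.7 mm and 7.16 degrees, less where a joint would pass 70% of its speed; a pose out of reach is approached as far as the arm can. A call with a gripper value outside its range is refused whole. The fingers move at their own pace and stop on an object; "squeeze" is the grip in N (left out, the last holds). Time passes only in rows, so rows that repeat a pose let the fingers close. It gives the time, the measured TCP pose, the force, the opening and the grip force at its end, in the units of the state.
- env.state(): the state, without advancing time (a new reading comes with each control period).
- env.grab_frame(name): name is "scene" or "top" or "wrist"; returns a dict with "img" (384x512x3 uint8, blue, green, red), "z_map" (384x512 float32, mm along the optical axis (not along the pixel's ray), 0 where there is no reading), "fov_y" (degrees; the focal length in pixels is half the picture's height over the tangent of half this angle, whatever the lens; pixels are square), "cx", "cy" (the principal point, pixels), "dist" ([k1, k2, p1, p2, k3] as OpenCV has them; the pictures are not rectified), "R" (3x3) and "t" (3): a world point X has camera coordinates R X + t; the wrist camera has in their place "T_tool_cam" (4x4, takes a point from camera to tool coordinates, whose origin is the TCP and whose axes are the flange's). Camera axes: x right, y down, z forward; pixel columns grow to the right and rows downward; lengths in mm; the calibration is good to about 2 mm. A picture is of the moment at which its call begins: read the wrist's pose just before it.
- env.job_done(): hands the job in; it is judged then, once.
The state is a dict: "time_s": time; "qpos": joint angles; "qvel": joint speeds; "effort": joint torques, N m; "ee_pos": TCP position; "ee_rot": TCP orientation; "force": force on the tool from outside, world axes, zero at the start; "torque": the same for the moment, N m; "gripper_width": finger opening in mm; "gripper_force": force on a finger pad.
Only numpy, scipy, OpenCV 4.12 (cv2) and the standard library are available. Lean on these libraries where they do the work, as an engineer would, in place of code of your own. Each camera call takes 0.05 s, during which the arm holds its last target. There are 200 camera calls.

### The job

First slide the white divider of the grey parts tote towards the end with the wire handle until the long heat sinks will fit behind it and the short ones still fit between it and the handle end. Then put the two long heat sinks into the bay away from the handle and the two short ones into the bay at the handle end, each flat on the floor in its own lane, fins up and lengthwise with the tote. Leave the transformer and the capacitor on the mat alone.

Things in the scene. Friction and masses are not known exactly. Their poses are not given: they have to be found in the camera images.
- long_a_center (a point): a long heat-sink bar, 150 mm long (its x), 24 wide (y), 30 tall (z), bare aluminium, five fins running lengthwise on top, flat outer sides; the point is its centre, 15 mm above its underside. It lies fins up, loose, on the soldering mat (fixed grey sheet, 2 mm thick), with 25 mm free on both sides of its middle
- long_b_center (a point): the other long heat-sink bar, 150 mm long (its x), 24 wide (y), 30 tall (z), bare aluminium, five fins running lengthwise on top, flat outer sides; the point is its centre, 15 mm above its underside. It lies fins up, loose, on the soldering mat (fixed grey sheet, 2 mm thick), with 25 mm free on both sides of its middle
- short_a_center (a point): a short heat-sink bar, 60 mm long (its x), 24 wide (y), 30 tall (z), bare aluminium, five fins running lengthwise on top, flat outer sides; the point is its centre, 15 mm above its underside. It lies fins up, loose, on the soldering mat (fixed grey sheet, 2 mm thick), with 25 mm free on both sides of its middle
- short_b_center (a point): the other short heat-sink bar, 60 mm long (its x), 24 wide (y), 30 tall (z), bare aluminium, five fins running lengthwise on top, flat outer sides; the point is its centre, 15 mm above its underside. It lies fins up, loose, on the soldering mat (fixed grey sheet, 2 mm thick), with 25 mm free on both sides of its middle
- tote: grey open tote fixed to the table; origin: centre of its underside, x along it to the wire-handle end (handle sticks out 34 mm), y across. Inside x -135..135, y -70..70 mm; floor 4 mm, 5 mm walls to 36 mm above the table. A floor rib on y = 0 (4 mm wide, 8 high) makes two 68 mm lanes, middles y = +-36, running through both bays. A bar in mid-lane has 22 mm free each side: open the fingers little there
- divider (a joint): position of the white sliding divider in m, 0 to 0.150, growing towards the handle end. Its middle is at tote x = value - 0.075. Its wall is 6 mm thick and as tall as the tote; the bay away from the handle is (57 mm + value) long, the handle-end bay (207 mm - value). It slides with about 3 N of friction and stays where left
- divider_tab (a point): centre of the grip tab on top of the divider, on the tote's middle line, 51 mm above the table; the tab is 12 mm thick (tote x, the sliding direction), 32 mm wide (tote y) and stands from 39 to 63 mm above the table; under it are a 10 mm thick rim strip (36 to 40 mm) and the 6 mm divider wall
- transformer: bystander: small transformer with yellow winding and dark core on a steel foot, 42 x 60 mm, 37 mm tall, loose on the mat beyond the bars; origin at the centre of its underside
- capacitor: bystander: upright black capacitor can, 32 mm across, 46 mm tall, loose on the mat beyond the bars; origin at the centre of its underside
There are look-alikes about, which are no part of the job. What is shaped like the part that bears long_b_center but orange is not meant.

How it is judged:
By the outcome, as a careful person would: the job done as asked, in the order asked, and still so for the second after the job is handed in, with the robot touching nothing.
It also fails if it takes over 128 s, if anything falls off the work surface, if the arm or the gripper's body presses on something with over 40 N, if the wrist force passes 120 N, or if a joint passes its speed limit or range.

## Working session

There is one attempt and no reset: what is moved stays moved. The work goes in short steps, Python scripts to look and compute and a tool call to move; the robot and the scene stay as the last step left them, time stands still between calls to the robot, and variables do not carry over. Pictures are saved under pics/ and viewed, at most 14 in all, crops included, and the job is handed in when it is done.

Besides the shell and the picture viewer there is one more tool, called by a JSON object that holds its "api" and its "payload". arm_command: Moves the arm, as the interface text tells. Its arguments: {"type":"object","properties":{"rows":{"type":"array"},"squeeze":{"type":"number"}},"required":["rows"]}

```bash
mkdir -p pics
cat > h.py <<'E'
import numpy as np, cv2
from workcell import env
def grab(n):
    s=env.state(); f=env.grab_frame(n)
    h=f["img"].shape[0]; fl=h/2/np.tan(np.radians(f["fov_y"])/2)
    f["K"]=np.array([[fl,0,f["cx"]],[0,fl,f["cy"]],[0,0,1.]]); f["D"]=np.array(f["dist"],float)
    if n=="wrist":
        from scipy.spatial.transform import Rotation as Ro
        T=np.eye(4);T[:3,:3]=Ro.from_euler("xyz",s["ee_rot"],degrees=True).as_matrix();T[:3,3]=s["ee_pos"]
        W=np.linalg.inv(T@np.array(f["T_tool_cam"])); f["R"]=W[:3,:3]; f["t"]=W[:3,3]
    f["R"]=np.array(f["R"]);f["t"]=np.array(f["t"]).ravel()
    return f
def onplane(f,px,z):
    n=cv2.undistortPoints(np.array(px,float).reshape(-1,1,2),f["K"],f["D"]).reshape(-1,2)
    d=np.c_[n,np.ones(len(n))]@f["R"]; c=-f["R"].T@f["t"]
    return c+d*((z-c[2])/d[:,2])[:,None]
def cloud(f):
    h,w=f["z_map"].shape; u,v=np.meshgrid(np.arange(w),np.arange(h))
    n=cv2.undistortPoints(np.stack([u,v],-1).reshape(-1,1,2).astype(float),f["K"],f["D"]).reshape(-1,2)
    P=(np.c_[n,np.ones(len(n))]*f["z_map"].reshape(-1,1)-f["t"])@f["R"]
    P[f["z_map"].ravel()==0]=np.nan
    return P.reshape(h,w,3)
def proj(f,X):
    return cv2.projectPoints(np.array(X,float).reshape(-1,1,3),cv2.Rodrigues(f["R"])[0],f["t"],f["K"],f["D"])[0].reshape(-1,2)
E
python3 - <<'E'
from h import *
s=env.state(); print(s, env.grip_point_offset)
for n in("scene","top","wrist"):
    f=grab(n); cv2.imwrite(f"pics/{n}0.png",cv2.resize(f["img"],None,fx=1.5,fy=1.5)); np.save(f"{n}0.npy",f,allow_pickle=True)
    print(n,-f["R"].T@f["t"],f["fov_y"])
E
```

```text
{'time_s': 0.0, 'qpos': array([ 6.99009479e+01,  1.83518378e+01,  8.97094481e+01, -2.67471410e-04,
        7.20441689e+01, -1.14583928e+00]), 'qvel': array([ 0.03295161, -0.00338657,  0.02726131,  0.07272425, -0.05542932,
        0.01589322]), 'effort': array([ 4.45203914e-04, -4.12471569e+01, -2.31972420e+01,  7.29676802e-02,
        4.59592079e-02, -1.48120521e-04]), 'ee_pos': array([186.57406734, 543.32424824, 213.09771302]), 'ee_rot': array([-1.79894561e+02, -1.85457393e-03,  1.61046868e+02]), 'force': array([ 1.7633653 ,  0.72280353, -0.63334619]), 'torque': array([-0.01276206,  0.01365547, -0.02808835]), 'gripper_force': 0.0, 'gripper_width': 91.06198601206263} 18.8
scene [1111.53556313  513.11742765  945.7730559 ] 47.713412128634275
top [ 375.19319647   75.48318825 1331.0047821 ] 52.47280054277561
wrist [115.43118881 567.33737667 383.39424197] 58.75918085482712
```

View pics/scene0.png

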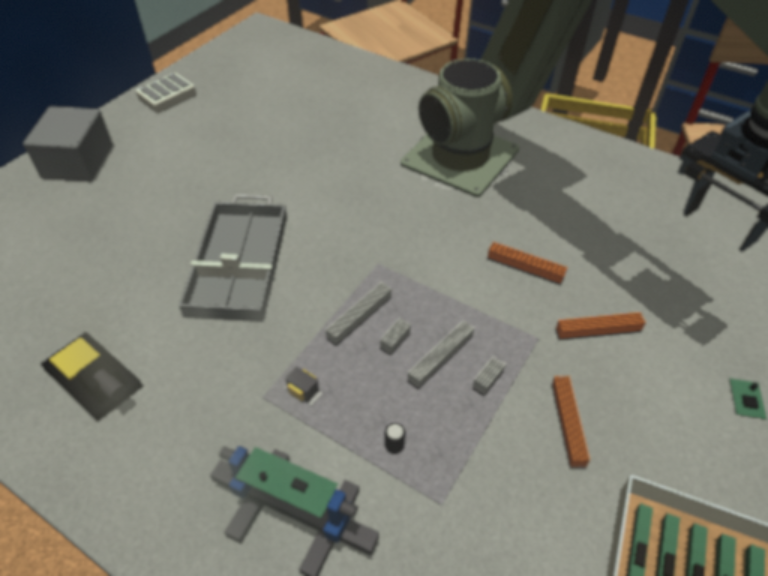

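View pics/top0.png

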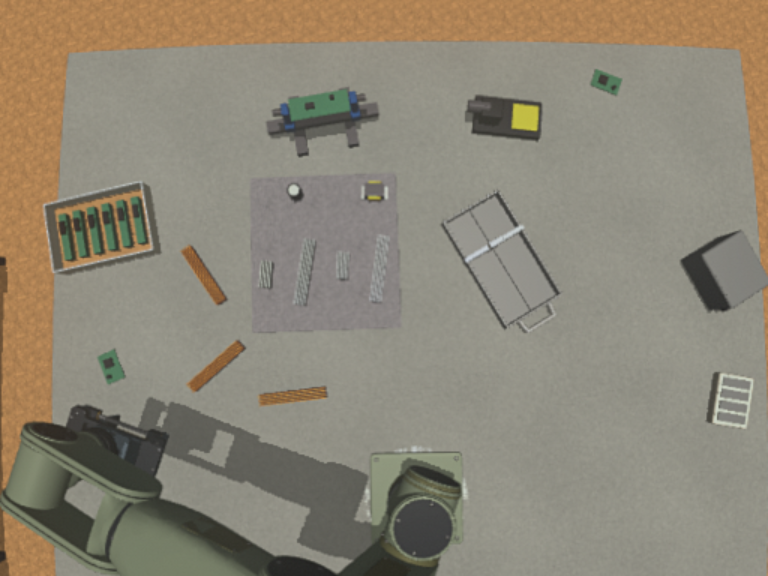

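The top view shows the four aluminium bars on the mat at about (265,274), (305,271), (342,265) and (379,268). The three orange bars at (203,275), (216,366) and (293,396) are look-alikes lying off the mat. The tote is at (500,260) with its handle at (537,318), the near end. The divider tab is at (490,246). The scene view agrees.

```bash
cat > m.py <<'E'
from h import *
f=np.load("top0.npy",allow_pickle=True).item(); P=cloud(f)
im=f["img"]; Z=P[...,2]; print("table z",np.nanmedian(Z[100:110,290:310]), "mat", np.nanmedian(Z[190:210,190:250]))
def blobs(mask,amin):
    n,l,st,c=cv2.connectedComponentsWithStats(mask.astype(np.uint8))
    for i in range(1,n):
        if st[i,4]>=amin: yield l==i,st[i],c[i]
m=np.zeros(Z.shape,bool); m[115:225,165:270]=True
for b,st,c in blobs(m&(Z>17),15):
    ys,xs=np.nonzero(b); zt=np.nanpercentile(Z[b],80)
    cs=cv2.findContours(b.astype(np.uint8),0,2)[0]
    p=onplane(f,np.c_[xs,ys],32)[:,:2].astype(np.float32)
    r=cv2.minAreaRect(p); ev=np.linalg.svd(p-p.mean(0))[2][0] if 0 else np.linalg.eigh(np.cov(p.T))[1][:,1]
    print("blob px",c.round(1)*1.5,"zt",zt.round(1),"mean",p.mean(0).round(1),"rect",np.round(r[0],1),np.round(r[1],1),"ang",np.degrees(np.arctan2(ev[1],ev[0])).round(1))
m[:]=False; m[120:225,285:380]=True
for b,st,c in blobs(m&(Z>20),60):
    ys,xs=np.nonzero(b); p=onplane(f,np.c_[xs,ys],36)[:,:2].astype(np.float32); r=cv2.minAreaRect(p)
    print("tote",c*1.5,"mean",p.mean(0),r, cv2.boxPoints(r).round(0).tolist())
# divider: white
hsv=cv2.cvtColor(im,cv2.COLOR_BGR2HSV)
for b,st,c in blobs(m&(hsv[...,2]>185)&(hsv[...,1]<60),10):
    ys,xs=np.nonzero(b); p=onplane(f,np.c_[xs,ys],40)[:,:2]; print("white",c*1.5,st[4],p.mean(0),np.nanmax(Z[b]))
for b,st,c in blobs(m&(Z>50),5):
    print("tab",c*1.5,st[4],onplane(f,c,63),np.nanpercentile(Z[b],80))
E
python3 m.py
python3 - <<'E'
from h import *
f=np.load("top0.npy",allow_pickle=True).item()
cv2.imwrite("pics/topcrop.png",cv2.resize(f["img"][110:230,160:380],None,fx=3.6,fy=3.6,interpolation=cv2.INTER_CUBIC))
E
```

```text
table z -0.7524131443253447 mat 2.5305936407230165
blob px [373.65 190.2 ] zt 40.6 mean [693.5  87.6] rect [693.  88.] [40.9 41.7] ang -136.7
blob px [294.15 191.25] zt 49.7 mean [694.1 268.1] rect [694.3 267.8] [37.6 30.4] ang -149.9
blob px [381.45 247.5 ] zt 32.8 mean [562.2  71.6] rect [561.   71.2] [65.9  4.2] ang -169.2
blob px [304.35 270.45] zt 33.4 mean [512.8 244.9] rect [513.  244.6] [ 26.1 149.2] ang 170.8
blob px [379.5 256.5] zt 33.6 mean [542.   76.3] rect [542.1  76.3] [82.3  4. ] ang -169.6
blob px [378.  267.9] zt 33.8 mean [516.3  80.1] rect [515.1  80. ] [82.  4.] ang -169.6
blob px [342.6  264.45] zt 33.6 mean [525.3 159.1] rect [524.5 158.8] [23.5 57.5] ang 176.0
blob px [265.2 273.3] zt 32.9 mean [507.6 333. ] rect [507.6 333.4] [27.4 60.1] ang 175.6
blob px [376.35 279.45] zt 33.3 mean [490.6  83.9] rect [489.9  84. ] [85.   3.9] ang -169.9
blob px [373.95 286.5 ] zt 33.6 mean [474.8  89.5] rect [474.7  89.8] [61.2  3.9] ang -169.7
tote [505.92912371 262.15592784] mean [ 525.87854 -207.42445] ((522.6987915039062, -207.044677734375), (313.952880859375, 155.74908447265625), 30.01579475402832) [[348.0, -218.0], [426.0, -353.0], [698.0, -196.0], [620.0, -61.0]]
white [512.25 231.45] 30 [ 594.29930288 -223.02596398] 44.67589053175633
white [495.65217391 240.91304348] 23 [ 573.13037642 -184.59984434] 65.79124737262295
white [476.21428571 252.82142857] 42 [ 546.67912269 -139.94087016] 49.388614189113895
tab [495.70588235 241.54411765] 34 [[ 568.19517869 -180.03498342   63.        ]] 64.39474967488178
```

View pics/topcrop.png

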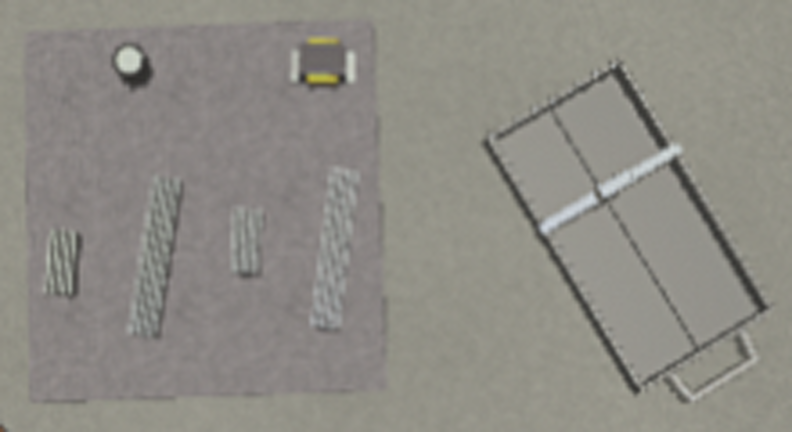

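The crop shows four silver finned bars on the mat: short at (62,262) and (247,240), long at (155,255) and (335,247). The look-alikes are all orange and off the mat, so these four silver bars are the ones meant. The tote handle is at the lower right, and the divider with its tab is at (610,185).

Next I'll move over the tote and measure from close by.

```bash
cat > d.py <<'E'
import sys
from h import *
def delta(x,y,z,yaw):
    s=env.state(); p=np.array(s["ee_pos"]); w=s["ee_rot"][2]; a=np.radians(w)
    d=np.array([x,y,z])-p
    t=(yaw-w+180)%360-180
    if len(sys.argv)>5: t+=float(sys.argv[5])
    print("delta",np.round([d[0]*np.cos(a)+d[1]*np.sin(a), d[0]*np.sin(a)-d[1]*np.cos(a), -d[2]],1),"roll",round(-t/5,2))
if __name__=="__main__": delta(*map(float,sys.argv[1:5]))
E
python3 d.py 540 -170 330 120
python3 - <<'E'
from h import *
f=np.load("wrist0.npy",allow_pickle=True).item(); print(np.array(f["T_tool_cam"]).round(3))
E
```

```text
delta [-565.9 -560.1 -116.7] roll 8.21
[[   0.      -0.964   -0.265   75.094]
 [   1.       0.       0.      -0.755]
 [  -0.      -0.265    0.964 -170.204]
 [   0.       0.       0.       1.   ]]
```

{"api": "arm_command", "payload": {"rows": [{"delta_pos": [-20, -20, -100], "roll": 0.5, "jaw": 100}, {"delta_pos": [-60, -60, -117], "roll": 1, "jaw": 60}, {"delta_pos": [-566, -560, -117], "roll": 8.2, "jaw": 44}, {"delta_pos": [-566, -560, -117], "roll": 8.2, "jaw": 44}, {"delta_pos": [-566, -560, -117], "roll": 8.2, "jaw": 44}, {"delta_pos": [-566, -560, -117], "roll": 8.2, "jaw": 44}, {"delta_pos": [-566, -560, -117], "roll": 8.2, "jaw": 44}, {"delta_pos": [-566, -560, -117], "roll": 8.2, "jaw": 44}, {"delta_pos": [-566, -560, -117], "roll": 8.2, "jaw": 44}, {"delta_pos": [-566, -560, -117], "roll": 8.2, "jaw": 44}, {"delta_pos": [-566, -560, -117], "roll": 8.2, "jaw": 44}, {"delta_pos": [-566, -560, -117], "roll": 8.2, "jaw": 44}, {"delta_pos": [-566, -560, -117], "roll": 8.2, "jaw": 44}, {"delta_pos": [-566, -560, -117], "roll": 8.2, "jaw": 44}, {"delta_pos": [-566, -560, -117], "roll": 8.2, "jaw": 44}, {"delta_pos": [-566, -560, -117], "roll": 8.2, "jaw": 44}, {"delta_pos": [-566, -560, -117], "roll": 8.2, "jaw": 44}, {"delta_pos": [-566, -560, -117], "roll": 8.2, "jaw": 44}, {"delta_pos": [-566, -560, -117], "roll": 8.2, "jaw": 44}, {"delta_pos": [-566, -560, -117], "roll": 8.2, "jaw": 44}]}}

```text
time_s: 1.82
ee_pos: [537.1, -165.0, 330.3]
ee_rot: [-180.0, -0.0, 120.0]
force: [0.8, -0.2, 0.4]
gripper_width: 40.3
gripper_force: 0.0
```

Run:
```python
from h import *
f=grab("wrist"); np.save("w1.npy",f,allow_pickle=True)
cv2.imwrite("pics/w1.png",cv2.resize(f["img"],None,fx=1.5,fy=1.5))
P=cloud(f);Z=P[...,2]
print("table",np.nanmedian(Z[Z<12]),np.isnan(Z).sum())
m=(Z>50)&(Z<75); n,l,st,c=cv2.connectedComponentsWithStats(m.astype(np.uint8))
for i in range(1,n):
    if st[i,4]>50: 
        b=l==i; ys,xs=np.nonzero(b); p=onplane(f,np.c_[xs,ys],63)[:,:2].astype(np.float32)
        print("tab",c[i]*1.5,st[i,4],p.mean(0),cv2.minAreaRect(p),np.nanmedian(P[b],0))
```

```text
table -0.28244225644104726 773
tab [408.25751073 266.66523605] 233 [ 567.45184 -181.6203 ] ((568.017333984375, -181.7516632080078), (11.835667610168457, 32.59105682373047), 30.489473342895508) [ 567.6813778  -181.48772646   62.30401905]
tab [710.3    386.2625] 240 [ 872.7626  -138.57089] ((872.1201782226562, -135.40267944335938), (41.15045928955078, 20.086227416992188), 29.900115966796875) [ 872.55013615 -137.67356072   61.78382161]
tab [687.78169014 446.91549296] 71 [ 895.68097 -200.30971] ((894.056884765625, -199.1258544921875), (20.20695686340332, 11.926717758178711), 84.0968246459961) [ 895.2490261  -199.75574936   63.82606247]
```

View pics/w1.png

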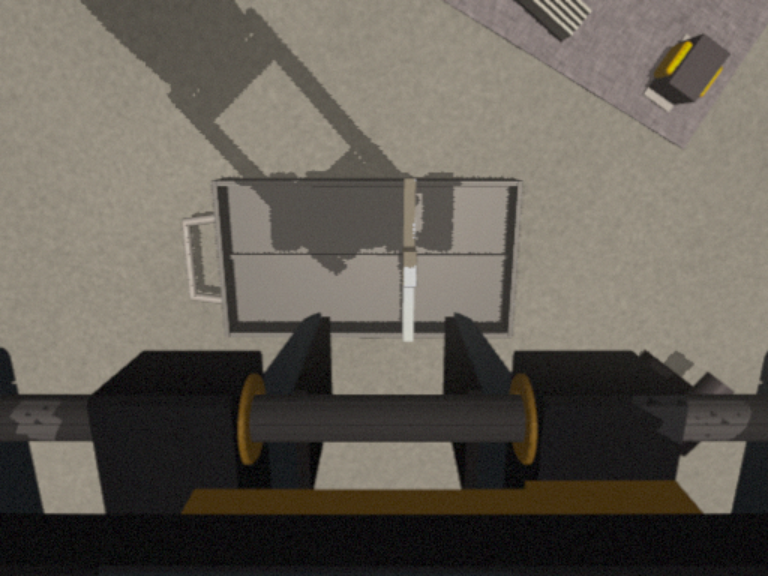

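The wrist view shows the tote rim from (213,180) to (520,335), the handle at the left (200,258) and the tab at (408,267). I'll take the tote frame from the rim.

```bash
python3 - <<'E'
from h import *
f=np.load("w1.npy",allow_pickle=True).item(); P=cloud(f);Z=P[...,2]
m=np.zeros(Z.shape,bool); m[110:228,138:352]=True
# rim top: depth 33..40 ; px projected on z=36
ys,xs=np.nonzero(m&(Z>33)&(Z<39.5)); q=onplane(f,np.c_[xs,ys],36)[:,:2]
for a in (29,29.5,30,30.5,31):
    t=np.radians(a+180); ex=np.array([np.cos(t),np.sin(t)]); ey=np.array([-ex[1],ex[0]])
    u=q@ex; v=q@ey
    # per-edge: histograms of outer sides
    r=[np.percentile(u,1),np.percentile(u,99),np.percentile(v,1),np.percentile(v,99)]
    hu=np.histogram(u,np.arange(u.min(),u.max()+1,1))[0]; 
    print(a,np.round(r,1),u.max()-u.min(),v.max()-v.min(), np.sort(hu)[-6:])
t=np.radians(210); ex=np.array([np.cos(t),np.sin(t)]); ey=np.array([-ex[1],ex[0]])
r=cv2.minAreaRect(q.astype(np.float32)); print(r, len(q))
u=q@ex; v=q@ey
for k,(w,o) in {"u":(u,v),"v":(v,u)}.items():
    for side in (w.min(),w.max()):
        s=abs(w-side)<8; A=np.polyfit(o[s],w[s],1); print(k,side.round(1),"edge mid",w[s].mean().round(1),"tilt",np.degrees(A[0]).round(2),s.sum())
print("tab tote-u,v", np.array([567.7,-181.6])@ex, np.array([567.7,-181.6])@ey)
E
python3 d.py 567.7 -181.6 130 120; python3 d.py 567.7 -181.6 43 120
```

```text
29 [-510.1 -232.3  359.6  512. ] 280.17297244262613 154.95508942346345 [71 72 75 76 76 76]
29.5 [-506.1 -228.7  363.7  514.3] 278.9836669721177 154.43144016209936 [73 74 74 75 75 77]
30 [-502.3 -225.   367.9  516.5] 277.99140540831223 154.3925593524109 [74 75 75 75 75 76]
30.5 [-498.5 -221.1  370.2  520.5] 279.0032652398877 154.58224192409364 [72 73 75 75 76 77]
31 [-494.9 -217.   372.4  524.6] 280.2068113703202 156.12420542102336 [71 73 73 73 75 76]
((536.8812255859375, -202.52520751953125), (277.991943359375, 154.39071655273438), 30.020666122436523) 2316
u -502.7 edge mid -499.8 tilt 0.04 411
u -224.7 edge mid -227.6 tilt -0.08 429
v 366.6 edge mid 370.0 tilt 0.02 841
v 521.0 edge mid 514.9 tilt 0.03 416
tab tote-u,v -400.8426217284258 441.12021332725413
delta [-21.9  18.7 199.3] roll -0.05
delta [-21.9  18.7 286.3] roll -0.05
```

{"api": "arm_command", "payload": {"rows": [{"delta_pos": [-22, 19, 30], "roll": 0, "jaw": 44}, {"delta_pos": [-22, 19, 65], "roll": 0, "jaw": 44}, {"delta_pos": [-22, 19, 100], "roll": 0, "jaw": 44}, {"delta_pos": [-22, 19, 135], "roll": 0, "jaw": 44}, {"delta_pos": [-22, 19, 170], "roll": 0, "jaw": 44}, {"delta_pos": [-22, 19, 200], "roll": 0, "jaw": 44}, {"delta_pos": [-22, 19, 225], "roll": 0, "jaw": 44}, {"delta_pos": [-22, 19, 245], "roll": 0, "jaw": 44}, {"delta_pos": [-22, 19, 260], "roll": 0, "jaw": 44}, {"delta_pos": [-22, 19, 272], "roll": 0, "jaw": 44}, {"delta_pos": [-22, 19, 280], "roll": 0, "jaw": 44}, {"delta_pos": [-22, 19, 284], "roll": 0, "jaw": 44}, {"delta_pos": [-22, 19, 284], "roll": 0, "jaw": 44}, {"delta_pos": [-22, 19, 284], "roll": 0, "jaw": 44}]}}

```text
time_s: 3.03
ee_pos: [564.7, -172.4, 46.9]
ee_rot: [180.0, 0.0, 120.1]
force: [-0.2, 0.0, 0.7]
gripper_width: 40.2
gripper_force: 0.0
```

{"api": "arm_command", "payload": {"rows": [{"delta_pos": [0, 0, 0], "roll": 0, "jaw": 20}, {"delta_pos": [0, 0, 0], "roll": 0, "jaw": 10}, {"delta_pos": [0, 0, 0], "roll": 0, "jaw": 5}, {"delta_pos": [0, 0, 0], "roll": 0, "jaw": 0}, {"delta_pos": [0, 0, 0], "roll": 0, "jaw": 0}, {"delta_pos": [0, 0, 0], "roll": 0, "jaw": 0}, {"delta_pos": [0, 0, 0], "roll": 0, "jaw": 0}, {"delta_pos": [0, 0, 0], "roll": 0, "jaw": 0}], "squeeze": 20}}

```text
time_s: 3.7
ee_pos: [564.4, -172.5, 46.8]
ee_rot: [180.0, 0.0, 120.0]
force: [-1.0, 0.1, 3.6]
gripper_width: 12.2
gripper_force: 20.0
```

Run:
```python
from h import *
s=env.state(); print(s["ee_pos"],s["qpos"],s["qvel"].round(2),s["time_s"])
env.grab_frame("top"); s=env.state(); print(s["ee_pos"],s["qpos"],s["qvel"].round(2))
```

```text
[ 564.42045728 -172.50121676   46.80797557] [-1.81117512e+01  2.81779846e+01  1.00355687e+02  1.75424995e-03
  5.14442944e+01 -4.81568847e+01] [ 0.09  0.08 -0.12 -0.04 -0.04 -0.  ] 3.7
[ 564.4293696  -172.51218236   46.82552774] [-1.81119235e+01  2.81768806e+01  1.00354547e+02  4.71243441e-04
  5.14446699e+01 -4.81575918e+01] [-0.15 -0.08 -0.06  0.05 -0.    0.04]
```

{"api": "arm_command", "payload": {"rows": [{"delta_pos": [0, -3, 0], "roll": 0, "jaw": 0}, {"delta_pos": [0, -9, 0], "roll": 0, "jaw": 0}, {"delta_pos": [0, -17, 0], "roll": 0, "jaw": 0}, {"delta_pos": [0, -26, 0], "roll": 0, "jaw": 0}, {"delta_pos": [0, -35, 0], "roll": 0, "jaw": 0}, {"delta_pos": [0, -44, 0], "roll": 0, "jaw": 0}, {"delta_pos": [0, -53, 0], "roll": 0, "jaw": 0}, {"delta_pos": [0, -62, 0], "roll": 0, "jaw": 0}, {"delta_pos": [0, -71, 0], "roll": 0, "jaw": 0}, {"delta_pos": [0, -78, 0], "roll": 0, "jaw": 0}, {"delta_pos": [0, -82, 0], "roll": 0, "jaw": 0}, {"delta_pos": [0, -84, 0], "roll": 0, "jaw": 0}, {"delta_pos": [0, -84, 0], "roll": 0, "jaw": 0}, {"delta_pos": [0, -84, 0], "roll": 0, "jaw": 0}, {"delta_pos": [0, -84, 0], "roll": 0, "jaw": 0}]}}

```text
time_s: 5.0
ee_pos: [490.1, -215.3, 46.8]
ee_rot: [-179.9, -0.0, 120.0]
force: [0.5, 1.8, 6.0]
gripper_width: 11.7
gripper_force: 20.0
```

{"api": "arm_command", "payload": {"rows": [{"delta_pos": [0, 0, 0], "roll": 0, "jaw": 15}, {"delta_pos": [0, 0, 0], "roll": 0, "jaw": 25}, {"delta_pos": [0, 0, 0], "roll": 0, "jaw": 40}, {"delta_pos": [0, 0, 0], "roll": 0, "jaw": 44}, {"delta_pos": [0, 0, 0], "roll": 0, "jaw": 44}, {"delta_pos": [0, 0, -30], "roll": 0, "jaw": 44}, {"delta_pos": [0, 0, -70], "roll": 0, "jaw": 44}, {"delta_pos": [0, 0, -110], "roll": 0, "jaw": 44}, {"delta_pos": [0, 0, -150], "roll": 0, "jaw": 44}, {"delta_pos": [0, 0, -190], "roll": 0, "jaw": 44}, {"delta_pos": [0, 0, -200], "roll": 0, "jaw": 44}, {"delta_pos": [0, 0, -200], "roll": 0, "jaw": 44}, {"delta_pos": [0, 0, -200], "roll": 0, "jaw": 44}]}}

```text
time_s: 6.08
ee_pos: [491.2, -214.4, 245.9]
ee_rot: [-180.0, -0.0, 120.1]
force: [0.1, -0.1, -0.9]
gripper_width: 40.1
gripper_force: 0.0
```

```bash
python3 - <<'E'
from h import *
f=grab("wrist"); np.save("w2.npy",f,allow_pickle=True); P=cloud(f);Z=P[...,2]
cv2.imwrite("pics/w2.png",f["img"])
t=np.radians(210); ex=np.array([np.cos(t),np.sin(t)]); ey=np.array([-ex[1],ex[0]]); c=np.array([535.7,-200.5])
ys,xs=np.nonzero((Z>33)&(Z<39.5)); q=onplane(f,np.c_[xs,ys],36)[:,:2]-c
u,v=q@ex,q@ey
for nm,s in dict(xm=(abs(u+137)<9)&(abs(v)<65),xp=(abs(u-137)<9)&(abs(v)<65),ym=(abs(v+72)<9)&(abs(u)<125),yp=(abs(v-72)<9)&(abs(u)<125)).items():
    w,o=(u,v) if nm[0]=='x' else (v,u)
    if s.sum()>20: print(nm,s.sum(),w[s].mean().round(1),np.percentile(w[s],[3,97]).round(1),np.degrees(np.polyfit(o[s],w[s],1)[0]).round(2))
m=(Z>55)&(Z<70); ys,xs=np.nonzero(m); q=onplane(f,np.c_[xs,ys],63)[:,:2]-c; u,v=q@ex,q@ey; s=(abs(u)<130)&(abs(v)<40); print("tab",s.sum(),u[s].mean(),v[s].mean())
m=(Z>36)&(Z<44); ys,xs=np.nonzero(m); q=onplane(f,np.c_[xs,ys],40)[:,:2]-c; u,v=q@ex,q@ey; s=(abs(u)<120)&(abs(v)<65); print("rim strip",s.sum(),np.median(u[s]))
E
for p in "525 160 330 -5"; do python3 d.py $p; done
```

```text
xm 548 -136.2 [-138.8 -133.4] 0.08
xp 512 137.7 [135.2 140.2] 0.07
ym 1152 -71.0 [-73.5 -68.8] 0.16
yp 558 72.5 [68.2 75. ] 0.13
tab 328 48.42060642858608 0.2059067233581915
rim strip 714 48.53840341473715
delta [306.5 217.1 -85.4] roll 25.01
```

View pics/w2.png

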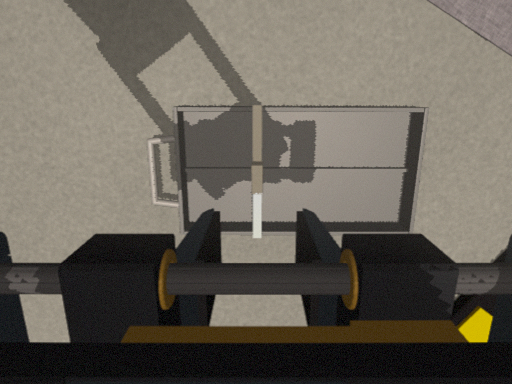

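The wrist view shows the tab at (257,180), 48 mm to the handle side of the tote centre, so v is about 0.123. The bays are about 180 mm and 84 mm, which is good. Next I'll look at the bars up close.

```bash
python3 d.py 480 205 330 -7
```

```text
delta [368.  200.7 -85.4] roll 25.41
```

{"api": "arm_command", "payload": {"rows": [{"delta_pos": [20, 11, -40], "roll": 1.2, "jaw": 44}, {"delta_pos": [55, 30, -85], "roll": 2.5, "jaw": 44}, {"delta_pos": [368, 201, -85], "roll": 25.4, "jaw": 44}, {"delta_pos": [368, 201, -85], "roll": 25.4, "jaw": 44}, {"delta_pos": [368, 201, -85], "roll": 25.4, "jaw": 44}, {"delta_pos": [368, 201, -85], "roll": 25.4, "jaw": 44}, {"delta_pos": [368, 201, -85], "roll": 25.4, "jaw": 44}, {"delta_pos": [368, 201, -85], "roll": 25.4, "jaw": 44}, {"delta_pos": [368, 201, -85], "roll": 25.4, "jaw": 44}, {"delta_pos": [368, 201, -85], "roll": 25.4, "jaw": 44}, {"delta_pos": [368, 201, -85], "roll": 25.4, "jaw": 44}, {"delta_pos": [368, 201, -85], "roll": 25.4, "jaw": 44}, {"delta_pos": [368, 201, -85], "roll": 25.4, "jaw": 44}, {"delta_pos": [368, 201, -85], "roll": 25.4, "jaw": 44}, {"delta_pos": [368, 201, -85], "roll": 25.4, "jaw": 44}, {"delta_pos": [368, 201, -85], "roll": 25.4, "jaw": 44}, {"delta_pos": [368, 201, -85], "roll": 25.4, "jaw": 44}, {"delta_pos": [368, 201, -85], "roll": 25.4, "jaw": 44}, {"delta_pos": [368, 201, -85], "roll": 25.4, "jaw": 44}, {"delta_pos": [368, 201, -85], "roll": 25.4, "jaw": 44}]}}

```text
time_s: 7.8
ee_pos: [480.6, 204.4, 328.6]
ee_rot: [179.8, 0.3, -7.1]
force: [0.1, -0.1, 0.5]
gripper_width: 39.9
gripper_force: 0.0
```

{"api": "arm_command", "payload": {"rows": [{"delta_pos": [0, 0, 0], "roll": 1.7, "jaw": 44}, {"delta_pos": [0, 0, 0], "roll": 1.7, "jaw": 44}, {"delta_pos": [0, 0, 0], "roll": 1.7, "jaw": 44}, {"delta_pos": [0, 0, 0], "roll": 1.7, "jaw": 44}]}}

```text
time_s: 8.13
ee_pos: [481.1, 204.6, 330.5]
ee_rot: [179.9, 0.1, -15.3]
force: [0.1, -0.3, 0.7]
gripper_width: 40.2
gripper_force: 0.0
```

```bash
cat > bars.py <<'E'
from h import *
def bars(f):
    P=cloud(f); m=(P[...,2]>20)&(P[...,2]<60)&(P[...,0]>380)&(P[...,0]<740)&(P[...,1]>20)&(P[...,1]<390)
    m=cv2.morphologyEx(m.astype(np.uint8),cv2.MORPH_CLOSE,np.ones((9,9)))
    n,l,st,c=cv2.connectedComponentsWithStats(m)
    for i in range(1,n):
        if st[i,4]<150: continue
        b=l==i; ys,xs=np.nonzero(b); zt=np.nanpercentile(P[b][:,2],80)
        p=onplane(f,np.c_[xs,ys],32)[:,:2].astype(np.float32); r=cv2.minAreaRect(p)
        ev=np.linalg.eigh(np.cov(p.T))[1][:,1]; a=np.degrees(np.arctan2(ev[1],ev[0])); a=(a+90)%180-90
        print(c[i].round(),"zt",zt.round(1),"mean",p.mean(0).round(1),"rect",np.round(r[0],1),np.round(r[1],1),"ang",a.round(1))
if __name__=="__main__":
    f=grab("wrist"); np.save("w3.npy",f,allow_pickle=True); cv2.imwrite("pics/w3.png",f["img"]); bars(f)
E
python3 bars.py; python3 d.py 514 245 130 -9.5
```

```text
[165.   6.] zt 48.0 mean [686.8 267.4] rect [685.2 268.7] [37.4 17. ] ang 71.9
[342.  97.] zt 31.6 mean [520.   77.1] rect [516.9  77.7] [ 26.6 150. ] ang -8.1
[223. 134.] zt 31.7 mean [514.7 244.2] rect [511.6 244.7] [ 24.9 149.7] ang -9.0
[281. 111.] zt 31.7 mean [525.  159.2] rect [524.5 159.3] [24.2 59.5] ang -3.1
[164. 157.] zt 31.6 mean [507.  331.4] rect [506.8 331.7] [26.9 60.7] ang -6.2
delta [ 21.  -47.6 200.8] roll -1.16
```

View pics/w3.png

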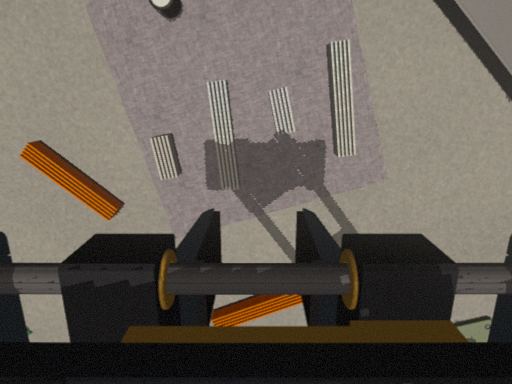

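The view shows silver bars at (165,157), (223,134), (281,111) and (342,97). The orange bars at (70,180) and (257,310) are off the mat and not meant.

```bash
python3 - <<'E'
from h import *
f=np.load("w3.npy",allow_pickle=True).item(); P=cloud(f)
m=((P[...,2]>20)&(P[...,2]<60)).astype(np.uint8); m=cv2.morphologyEx(m,cv2.MORPH_CLOSE,np.ones((9,9)))
n,l,st,c=cv2.connectedComponentsWithStats(m)
for u,v in ((342,97),(223,134),(281,111),(164,157)):
    ys,xs=np.nonzero(l==l[v,u]); p=onplane(f,np.c_[xs,ys],32)[:,:2].astype(np.float32)
    bx=cv2.boxPoints(cv2.minAreaRect(p)); e=max([bx[1]-bx[0],bx[2]-bx[1]],key=np.linalg.norm)
    L=cv2.fitLine(p,cv2.DIST_L1,0,.01,.01).ravel()
    print(u,bx.mean(0),((np.degrees(np.arctan2(e[1],e[0]))+90)%180-90).round(2),np.degrees(np.arctan(L[1]/L[0])).round(2))
E
python3 d.py 511.6 244.7 60 -9.4
```

```text
342 [516.90845  77.67678] -8.02 -8.08
223 [511.594   244.67438] -8.99 -9.0
281 [524.5392  159.27893] -2.99 -3.11
164 [506.8417  331.67096] -5.77 -6.14
delta [ 18.7 -46.7 270.8] roll -1.18
```

{"api": "arm_command", "payload": {"rows": [{"delta_pos": [19, -47, 40], "roll": -1.3, "jaw": 44}, {"delta_pos": [19, -47, 80], "roll": -1.3, "jaw": 44}, {"delta_pos": [19, -47, 120], "roll": -1.3, "jaw": 44}, {"delta_pos": [19, -47, 160], "roll": -1.3, "jaw": 44}, {"delta_pos": [19, -47, 200], "roll": -1.3, "jaw": 44}, {"delta_pos": [19, -47, 235], "roll": -1.3, "jaw": 44}, {"delta_pos": [19, -47, 262], "roll": -1.3, "jaw": 44}, {"delta_pos": [19, -47, 280], "roll": -1.3, "jaw": 44}, {"delta_pos": [19, -47, 295], "roll": -1.3, "jaw": 44}, {"delta_pos": [19, -47, 305], "roll": -1.3, "jaw": 44}, {"delta_pos": [19, -47, 313], "roll": -1.3, "jaw": 44}, {"delta_pos": [19, -47, 319], "roll": -1.3, "jaw": 44}, {"delta_pos": [19, -47, 323], "roll": -1.3, "jaw": 44}, {"delta_pos": [19, -47, 324], "roll": -1.3, "jaw": 44}, {"delta_pos": [19, -47, 324], "roll": -1.3, "jaw": 44}, {"delta_pos": [19, -47, 324], "roll": -1.3, "jaw": 44}]}}

```text
time_s: 9.52
ee_pos: [512.7, 245.2, 8.2]
ee_rot: [-179.9, -0.1, -8.9]
force: [-0.4, -0.7, 0.1]
gripper_width: 40.4
gripper_force: 0.0
```

{"api": "arm_command", "payload": {"rows": [{"delta_pos": [0, 0, 0], "roll": 0, "jaw": 25}, {"delta_pos": [0, 0, 0], "roll": 0, "jaw": 15}, {"delta_pos": [0, 0, 0], "roll": 0, "jaw": 10}, {"delta_pos": [0, 0, 0], "roll": 0, "jaw": 10}, {"delta_pos": [0, 0, 0], "roll": 0, "jaw": 10}, {"delta_pos": [0, 0, 0], "roll": 0, "jaw": 10}, {"delta_pos": [0, 0, -10], "roll": 0, "jaw": 10}, {"delta_pos": [0, 0, -30], "roll": 0, "jaw": 10}, {"delta_pos": [0, 0, -60], "roll": 0, "jaw": 10}, {"delta_pos": [0, 0, -90], "roll": 0, "jaw": 10}, {"delta_pos": [0, 0, -120], "roll": 0, "jaw": 10}, {"delta_pos": [0, 0, -130], "roll": 0, "jaw": 10}, {"delta_pos": [0, 0, -130], "roll": 0, "jaw": 10}, {"delta_pos": [0, 0, -130], "roll": 0, "jaw": 10}], "squeeze": 30}}

```text
time_s: 10.68
ee_pos: [511.6, 244.7, 137.0]
ee_rot: [180.0, 0.0, -9.0]
force: [-0.4, -0.7, -1.6]
gripper_width: 23.9
gripper_force: 30.0
```

```bash
python3 d.py 592.4 -210.2 137 30
python3 - <<'E'
from h import *
f=grab("wrist"); cv2.imwrite("pics/w4.png",f["img"])
E
```

```text
delta [150.6 436.8  -0. ] roll -7.79
```

View pics/w4.png

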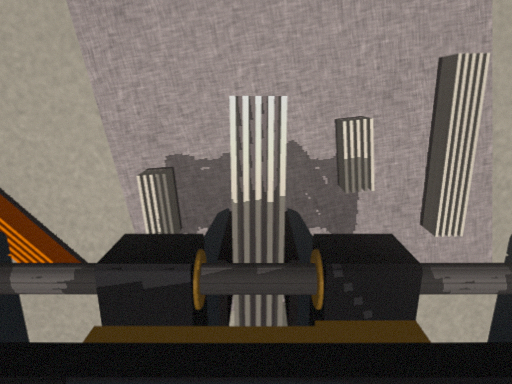

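The bar is held straight between the fingers, fins up (columns 230–288). Next I'll carry it to the far lane.

{"api": "arm_command", "payload": {"rows": [{"delta_pos": [5, 15, 0], "roll": -0.3, "jaw": 10}, {"delta_pos": [14, 40, 0], "roll": -0.7, "jaw": 10}, {"delta_pos": [25, 72, 0], "roll": -1.3, "jaw": 10}, {"delta_pos": [36, 104, 0], "roll": -1.9, "jaw": 10}, {"delta_pos": [47, 136, 0], "roll": -2.4, "jaw": 10}, {"delta_pos": [58, 168, 0], "roll": -3.0, "jaw": 10}, {"delta_pos": [69, 200, 0], "roll": -3.6, "jaw": 10}, {"delta_pos": [80, 232, 0], "roll": -4.1, "jaw": 10}, {"delta_pos": [91, 264, 0], "roll": -4.7, "jaw": 10}, {"delta_pos": [102, 296, 0], "roll": -5.3, "jaw": 10}, {"delta_pos": [113, 328, 0], "roll": -5.9, "jaw": 10}, {"delta_pos": [124, 360, 0], "roll": -6.4, "jaw": 10}, {"delta_pos": [135, 392, 0], "roll": -7.0, "jaw": 10}, {"delta_pos": [144, 418, 0], "roll": -7.5, "jaw": 10}, {"delta_pos": [149, 432, 0], "roll": -7.7, "jaw": 10}, {"delta_pos": [151, 437, 0], "roll": -7.8, "jaw": 10}, {"delta_pos": [151, 437, 0], "roll": -7.8, "jaw": 10}, {"delta_pos": [151, 437, 0], "roll": -7.8, "jaw": 10}, {"delta_pos": [151, 437, 0], "roll": -7.8, "jaw": 10}, {"delta_pos": [151, 437, 0], "roll": -7.8, "jaw": 10}]}}

```text
time_s: 12.4
ee_pos: [593.1, -208.8, 137.2]
ee_rot: [-179.9, 0.0, 30.1]
force: [0.3, -0.3, -1.1]
gripper_width: 24.1
gripper_force: 30.0
```

```bash
python3 d.py 592.4 -210.2 10 30
```

```text
delta [ -1.3   0.9 127.2] roll 0.02
```

{"api": "arm_command", "payload": {"rows": [{"delta_pos": [-1, 1, 25], "roll": 0, "jaw": 10}, {"delta_pos": [-1, 1, 55], "roll": 0, "jaw": 10}, {"delta_pos": [-1, 1, 80], "roll": 0, "jaw": 10}, {"delta_pos": [-1, 1, 95], "roll": 0, "jaw": 10}, {"delta_pos": [-1, 1, 105], "roll": 0, "jaw": 10}, {"delta_pos": [-1, 1, 113], "roll": 0, "jaw": 10}, {"delta_pos": [-1, 1, 119], "roll": 0, "jaw": 10}, {"delta_pos": [-1, 1, 123], "roll": 0, "jaw": 10}, {"delta_pos": [-1, 1, 126], "roll": 0, "jaw": 10}, {"delta_pos": [-1, 1, 127], "roll": 0, "jaw": 10}, {"delta_pos": [-1, 1, 127], "roll": 0, "jaw": 10}, {"delta_pos": [-1, 1, 127], "roll": 0, "jaw": 10}]}}

```text
time_s: 13.4
ee_pos: [593.3, -211.8, 11.0]
ee_rot: [180.0, -0.0, 30.0]
force: [0.7, 0.8, -1.6]
gripper_width: 23.5
gripper_force: 30.0
```

{"api": "arm_command", "payload": {"rows": [{"delta_pos": [0, 0, 1], "roll": 0, "jaw": 10}, {"delta_pos": [0, 0, 2], "roll": 0, "jaw": 10}, {"delta_pos": [0, 0, 2], "roll": 0, "jaw": 10}, {"delta_pos": [0, 0, 2], "roll": 0, "jaw": 10}]}}

```text
time_s: 13.73
ee_pos: [593.5, -211.8, 9.9]
ee_rot: [179.9, -0.1, 30.0]
force: [-1.3, 0.1, 5.6]
gripper_width: 23.6
gripper_force: 30.0
```

{"api": "arm_command", "payload": {"rows": [{"delta_pos": [0, 0, 0], "roll": 0, "jaw": 30}, {"delta_pos": [0, 0, 0], "roll": 0, "jaw": 33}, {"delta_pos": [0, 0, 0], "roll": 0, "jaw": 33}, {"delta_pos": [0, 0, 0], "roll": 0, "jaw": 33}, {"delta_pos": [0, 0, -10], "roll": 0, "jaw": 33}, {"delta_pos": [0, 0, -30], "roll": 0, "jaw": 33}, {"delta_pos": [0, 0, -60], "roll": 0, "jaw": 33}, {"delta_pos": [0, 0, -100], "roll": 0, "jaw": 33}, {"delta_pos": [0, 0, -140], "roll": 0, "jaw": 44}, {"delta_pos": [0, 0, -150], "roll": 0, "jaw": 44}, {"delta_pos": [0, 0, -150], "roll": 0, "jaw": 44}, {"delta_pos": [0, 0, -150], "roll": 0, "jaw": 44}]}}

```text
time_s: 14.73
ee_pos: [592.8, -211.5, 158.8]
ee_rot: [180.0, -0.0, 30.0]
force: [-1.6, -0.8, -1.2]
gripper_width: 40.1
gripper_force: 0.0
```

```bash
python3 d.py 516.9 77.7 130 -8.1
python3 - <<'E'
from h import *
f=grab("wrist"); cv2.imwrite("pics/w5.png",f["img"])
E
```

```text
delta [  79.1 -288.4   28.8] roll 7.63
```

View pics/w5.png

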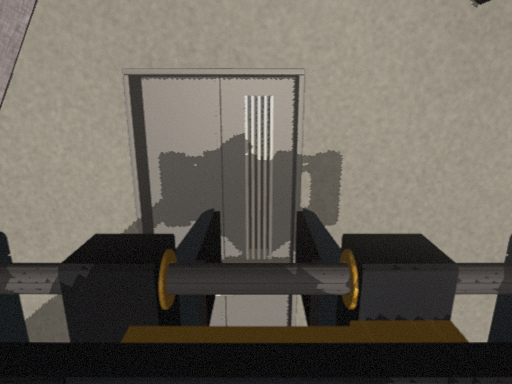

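The long bar lies flat in the right-hand lane at (259,180), parallel to the rib. Now the second long bar.

{"api": "arm_command", "payload": {"rows": [{"delta_pos": [5, -18, 0], "roll": 0.5, "jaw": 44}, {"delta_pos": [15, -54, 0], "roll": 1.4, "jaw": 44}, {"delta_pos": [25, -91, 0], "roll": 2.4, "jaw": 44}, {"delta_pos": [35, -128, 0], "roll": 3.4, "jaw": 44}, {"delta_pos": [45, -164, 0], "roll": 4.3, "jaw": 44}, {"delta_pos": [55, -200, 0], "roll": 5.3, "jaw": 44}, {"delta_pos": [65, -237, 0], "roll": 6.3, "jaw": 44}, {"delta_pos": [73, -266, 0], "roll": 7.0, "jaw": 44}, {"delta_pos": [79, -288, 0], "roll": 7.6, "jaw": 44}, {"delta_pos": [79, -288, 0], "roll": 7.6, "jaw": 44}, {"delta_pos": [79, -288, 0], "roll": 7.6, "jaw": 44}, {"delta_pos": [79, -288, 0], "roll": 7.6, "jaw": 44}, {"delta_pos": [79, -288, 0], "roll": 7.6, "jaw": 44}]}}

```text
time_s: 15.87
ee_pos: [517.0, 76.2, 157.6]
ee_rot: [180.0, 0.1, -8.0]
force: [0.1, -0.5, 0.8]
gripper_width: 39.9
gripper_force: 0.0
```

```bash
python3 d.py 516.9 77.7 6 -8.1
```

```text
delta [ -0.3  -1.5 151.6] roll 0.02
```

{"api": "arm_command", "payload": {"rows": [{"delta_pos": [0, -1, 30], "roll": 0, "jaw": 44}, {"delta_pos": [0, -1, 65], "roll": 0, "jaw": 44}, {"delta_pos": [0, -1, 95], "roll": 0, "jaw": 44}, {"delta_pos": [0, -1, 115], "roll": 0, "jaw": 44}, {"delta_pos": [0, -1, 130], "roll": 0, "jaw": 44}, {"delta_pos": [0, -1, 140], "roll": 0, "jaw": 44}, {"delta_pos": [0, -1, 147], "roll": 0, "jaw": 44}, {"delta_pos": [0, -1, 151], "roll": 0, "jaw": 44}, {"delta_pos": [0, -1, 151], "roll": 0, "jaw": 44}, {"delta_pos": [0, -1, 151], "roll": 0, "jaw": 44}, {"delta_pos": [0, -1, 151], "roll": 0, "jaw": 44}]}}

```text
time_s: 16.78
ee_pos: [518.1, 78.3, 8.3]
ee_rot: [-180.0, -0.1, -8.0]
force: [-0.3, 0.2, -0.1]
gripper_width: 39.8
gripper_force: 0.0
```

{"api": "arm_command", "payload": {"rows": [{"delta_pos": [0, 0, 0], "roll": 0, "jaw": 25}, {"delta_pos": [0, 0, 0], "roll": 0, "jaw": 15}, {"delta_pos": [0, 0, 0], "roll": 0, "jaw": 10}, {"delta_pos": [0, 0, 0], "roll": 0, "jaw": 10}, {"delta_pos": [0, 0, 0], "roll": 0, "jaw": 10}, {"delta_pos": [0, 0, 0], "roll": 0, "jaw": 10}, {"delta_pos": [0, 0, -10], "roll": 0, "jaw": 10}, {"delta_pos": [0, 0, -30], "roll": 0, "jaw": 10}, {"delta_pos": [0, 0, -60], "roll": 0, "jaw": 10}, {"delta_pos": [0, 0, -90], "roll": 0, "jaw": 10}, {"delta_pos": [0, 0, -120], "roll": 0, "jaw": 10}, {"delta_pos": [0, 0, -130], "roll": 0, "jaw": 10}, {"delta_pos": [0, 0, -130], "roll": 0, "jaw": 10}, {"delta_pos": [0, 0, -130], "roll": 0, "jaw": 10}], "squeeze": 30}}

```text
time_s: 17.95
ee_pos: [516.7, 78.3, 136.9]
ee_rot: [-180.0, 0.0, -8.0]
force: [-0.7, -0.4, -1.7]
gripper_width: 24.1
gripper_force: 30.0
```

```bash
python3 d.py 556.4 -147.8 137 30
```

```text
delta [ 7.060e+01  2.184e+02 -1.000e-01] roll -7.59
```

{"api": "arm_command", "payload": {"rows": [{"delta_pos": [4, 12, 0], "roll": -0.4, "jaw": 10}, {"delta_pos": [11, 35, 0], "roll": -1.2, "jaw": 10}, {"delta_pos": [20, 63, 0], "roll": -2.2, "jaw": 10}, {"delta_pos": [29, 91, 0], "roll": -3.2, "jaw": 10}, {"delta_pos": [38, 119, 0], "roll": -4.1, "jaw": 10}, {"delta_pos": [47, 147, 0], "roll": -5.1, "jaw": 10}, {"delta_pos": [56, 175, 0], "roll": -6.1, "jaw": 10}, {"delta_pos": [64, 200, 0], "roll": -7.0, "jaw": 10}, {"delta_pos": [69, 213, 0], "roll": -7.4, "jaw": 10}, {"delta_pos": [71, 218, 0], "roll": -7.6, "jaw": 10}, {"delta_pos": [71, 218, 0], "roll": -7.6, "jaw": 10}, {"delta_pos": [71, 218, 0], "roll": -7.6, "jaw": 10}, {"delta_pos": [71, 218, 0], "roll": -7.6, "jaw": 10}, {"delta_pos": [71, 218, 0], "roll": -7.6, "jaw": 10}]}}

```text
time_s: 19.12
ee_pos: [556.9, -146.6, 136.6]
ee_rot: [-179.9, 0.1, 30.1]
force: [0.5, -0.3, -2.1]
gripper_width: 24.2
gripper_force: 30.0
```

```bash
python3 d.py 556.4 -147.8 10 30
```

```text
delta [ -1.    0.8 126.6] roll 0.02
```

{"api": "arm_command", "payload": {"rows": [{"delta_pos": [0, 0, 25], "roll": 0, "jaw": 10}, {"delta_pos": [0, 0, 55], "roll": 0, "jaw": 10}, {"delta_pos": [0, 0, 80], "roll": 0, "jaw": 10}, {"delta_pos": [0, 0, 95], "roll": 0, "jaw": 10}, {"delta_pos": [0, 0, 105], "roll": 0, "jaw": 10}, {"delta_pos": [0, 0, 113], "roll": 0, "jaw": 10}, {"delta_pos": [0, 0, 119], "roll": 0, "jaw": 10}, {"delta_pos": [0, 0, 123], "roll": 0, "jaw": 10}, {"delta_pos": [0, 0, 126], "roll": 0, "jaw": 10}, {"delta_pos": [0, 0, 128], "roll": 0, "jaw": 10}, {"delta_pos": [0, 0, 129], "roll": 0, "jaw": 10}, {"delta_pos": [0, 0, 129], "roll": 0, "jaw": 10}, {"delta_pos": [0, 0, 129], "roll": 0, "jaw": 10}]}}

```text
time_s: 20.2
ee_pos: [558.0, -147.6, 10.0]
ee_rot: [179.9, -0.1, 30.0]
force: [-1.6, 0.5, 5.8]
gripper_width: 24.0
gripper_force: 30.0
```

{"api": "arm_command", "payload": {"rows": [{"delta_pos": [0, 0, 0], "roll": 0, "jaw": 30}, {"delta_pos": [0, 0, 0], "roll": 0, "jaw": 33}, {"delta_pos": [0, 0, 0], "roll": 0, "jaw": 33}, {"delta_pos": [0, 0, 0], "roll": 0, "jaw": 33}, {"delta_pos": [0, 0, -10], "roll": 0, "jaw": 33}, {"delta_pos": [0, 0, -30], "roll": 0, "jaw": 33}, {"delta_pos": [0, 0, -60], "roll": 0, "jaw": 33}, {"delta_pos": [0, 0, -100], "roll": 0, "jaw": 33}, {"delta_pos": [0, 0, -140], "roll": 0, "jaw": 44}, {"delta_pos": [0, 0, -150], "roll": 0, "jaw": 44}, {"delta_pos": [0, 0, -150], "roll": 0, "jaw": 44}, {"delta_pos": [0, 0, -150], "roll": 0, "jaw": 44}]}}

```text
time_s: 21.2
ee_pos: [557.3, -147.4, 158.8]
ee_rot: [180.0, -0.0, 30.0]
force: [0.3, -0.6, -0.7]
gripper_width: 40.1
gripper_force: 0.0
```

```bash
python3 d.py 524.5 159.3 158 -3.1
```

```text
delta [ 125.2 -281.9    0.8] roll 6.63
```

{"api": "arm_command", "payload": {"rows": [{"delta_pos": [7, -16, 0], "roll": 0.4, "jaw": 44}, {"delta_pos": [22, -50, 0], "roll": 1.2, "jaw": 44}, {"delta_pos": [37, -84, 0], "roll": 2.0, "jaw": 44}, {"delta_pos": [52, -118, 0], "roll": 2.8, "jaw": 44}, {"delta_pos": [68, -152, 0], "roll": 3.6, "jaw": 44}, {"delta_pos": [83, -186, 0], "roll": 4.4, "jaw": 44}, {"delta_pos": [98, -220, 0], "roll": 5.2, "jaw": 44}, {"delta_pos": [112, -252, 0], "roll": 5.9, "jaw": 44}, {"delta_pos": [121, -272, 0], "roll": 6.4, "jaw": 44}, {"delta_pos": [125, -282, 0], "roll": 6.6, "jaw": 44}, {"delta_pos": [125, -282, 0], "roll": 6.6, "jaw": 44}, {"delta_pos": [125, -282, 0], "roll": 6.6, "jaw": 44}, {"delta_pos": [125, -282, 0], "roll": 6.6, "jaw": 44}, {"delta_pos": [125, -282, 0], "roll": 6.6, "jaw": 44}]}}

```text
time_s: 22.37
ee_pos: [524.2, 158.0, 157.7]
ee_rot: [180.0, 0.1, -3.0]
force: [-0.0, -0.4, -0.4]
gripper_width: 40.1
gripper_force: 0.0
```

```bash
python3 d.py 524.5 159.3 6 -3.1
```

```text
delta [  0.2  -1.3 151.7] roll 0.02
```

{"api": "arm_command", "payload": {"rows": [{"delta_pos": [0, 0, 30], "roll": 0, "jaw": 44}, {"delta_pos": [0, 0, 65], "roll": 0, "jaw": 44}, {"delta_pos": [0, 0, 95], "roll": 0, "jaw": 44}, {"delta_pos": [0, 0, 115], "roll": 0, "jaw": 44}, {"delta_pos": [0, 0, 130], "roll": 0, "jaw": 44}, {"delta_pos": [0, 0, 140], "roll": 0, "jaw": 44}, {"delta_pos": [0, 0, 147], "roll": 0, "jaw": 44}, {"delta_pos": [0, 0, 151], "roll": 0, "jaw": 44}, {"delta_pos": [0, 0, 151], "roll": 0, "jaw": 44}, {"delta_pos": [0, 0, 151], "roll": 0, "jaw": 44}, {"delta_pos": [0, 0, 151], "roll": 0, "jaw": 44}]}}

```text
time_s: 23.28
ee_pos: [525.2, 159.4, 8.4]
ee_rot: [-180.0, -0.1, -3.0]
force: [1.2, 0.0, 0.6]
gripper_width: 40.5
gripper_force: 0.0
```

{"api": "arm_command", "payload": {"rows": [{"delta_pos": [0, 0, 0], "roll": 0, "jaw": 25}, {"delta_pos": [0, 0, 0], "roll": 0, "jaw": 15}, {"delta_pos": [0, 0, 0], "roll": 0, "jaw": 10}, {"delta_pos": [0, 0, 0], "roll": 0, "jaw": 10}, {"delta_pos": [0, 0, 0], "roll": 0, "jaw": 10}, {"delta_pos": [0, 0, 0], "roll": 0, "jaw": 10}, {"delta_pos": [0, 0, -10], "roll": 0, "jaw": 10}, {"delta_pos": [0, 0, -30], "roll": 0, "jaw": 10}, {"delta_pos": [0, 0, -60], "roll": 0, "jaw": 10}, {"delta_pos": [0, 0, -90], "roll": 0, "jaw": 10}, {"delta_pos": [0, 0, -120], "roll": 0, "jaw": 10}, {"delta_pos": [0, 0, -130], "roll": 0, "jaw": 10}, {"delta_pos": [0, 0, -130], "roll": 0, "jaw": 10}, {"delta_pos": [0, 0, -130], "roll": 0, "jaw": 10}], "squeeze": 30}}

```text
time_s: 24.45
ee_pos: [523.9, 159.1, 137.1]
ee_rot: [180.0, 0.0, -3.0]
force: [-0.8, -0.1, -0.3]
gripper_width: 23.8
gripper_force: 30.0
```

```bash
python3 - <<'E'
import numpy as np
ex=np.array([-.866,-.5]);ey=np.array([.5,-.866]);c=np.array([535.4,-201.5])
for v in(36,-36): print(c+92.8*ex+v*ey)
E
python3 d.py 473 -279.1 137 30
```

```text
[ 473.0352 -279.076 ]
[ 437.0352 -216.724 ]
delta [-2.830e+01  4.402e+02  1.000e-01] roll -6.59
```

{"api": "arm_command", "payload": {"rows": [{"delta_pos": [-1, 15, 0], "roll": -0.2, "jaw": 10}, {"delta_pos": [-3, 42, 0], "roll": -0.6, "jaw": 10}, {"delta_pos": [-5, 75, 0], "roll": -1.1, "jaw": 10}, {"delta_pos": [-7, 108, 0], "roll": -1.6, "jaw": 10}, {"delta_pos": [-9, 140, 0], "roll": -2.1, "jaw": 10}, {"delta_pos": [-11, 172, 0], "roll": -2.6, "jaw": 10}, {"delta_pos": [-13, 204, 0], "roll": -3.1, "jaw": 10}, {"delta_pos": [-15, 236, 0], "roll": -3.6, "jaw": 10}, {"delta_pos": [-17, 268, 0], "roll": -4.1, "jaw": 10}, {"delta_pos": [-19, 300, 0], "roll": -4.5, "jaw": 10}, {"delta_pos": [-21, 332, 0], "roll": -5.0, "jaw": 10}, {"delta_pos": [-23, 364, 0], "roll": -5.5, "jaw": 10}, {"delta_pos": [-25, 396, 0], "roll": -6.0, "jaw": 10}, {"delta_pos": [-27, 422, 0], "roll": -6.3, "jaw": 10}, {"delta_pos": [-28, 435, 0], "roll": -6.5, "jaw": 10}, {"delta_pos": [-28, 440, 0], "roll": -6.6, "jaw": 10}, {"delta_pos": [-28, 440, 0], "roll": -6.6, "jaw": 10}, {"delta_pos": [-28, 440, 0], "roll": -6.6, "jaw": 10}, {"delta_pos": [-28, 440, 0], "roll": -6.6, "jaw": 10}, {"delta_pos": [-28, 440, 0], "roll": -6.6, "jaw": 10}]}}

```text
time_s: 26.12
ee_pos: [473.8, -277.5, 137.1]
ee_rot: [-179.9, 0.0, 30.1]
force: [0.6, 0.0, -1.5]
gripper_width: 23.6
gripper_force: 30.0
```

```bash
python3 d.py 473 -279.1 10 30
python3 - <<'E'
from h import *
f=grab("wrist"); cv2.imwrite("pics/w6.png",f["img"])
E
python3 d.py 473 -279.1 10 30
```

```text
delta [ -1.5   1.  127.1] roll 0.02
delta [ -1.5   0.8 127.3] roll 0.02
```

View pics/w6.png

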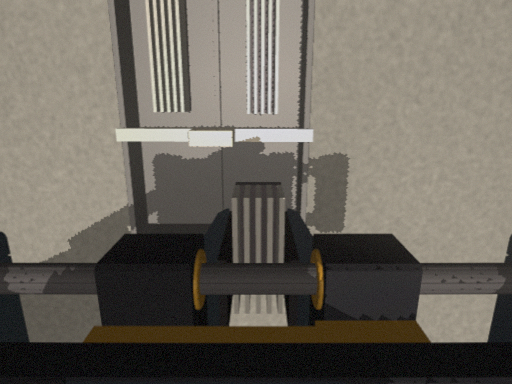

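The view shows both long bars in their lanes behind the divider, ending at rows 110–115 with the divider at row 135. The held short bar at (258,240) lines up with the right lane. I'll lower it.

{"api": "arm_command", "payload": {"rows": [{"delta_pos": [0, 0, 25], "roll": 0, "jaw": 10}, {"delta_pos": [0, 0, 55], "roll": 0, "jaw": 10}, {"delta_pos": [0, 0, 80], "roll": 0, "jaw": 10}, {"delta_pos": [0, 0, 95], "roll": 0, "jaw": 10}, {"delta_pos": [0, 0, 105], "roll": 0, "jaw": 10}, {"delta_pos": [0, 0, 113], "roll": 0, "jaw": 10}, {"delta_pos": [0, 0, 119], "roll": 0, "jaw": 10}, {"delta_pos": [0, 0, 123], "roll": 0, "jaw": 10}, {"delta_pos": [0, 0, 126], "roll": 0, "jaw": 10}, {"delta_pos": [0, 0, 128], "roll": 0, "jaw": 10}, {"delta_pos": [0, 0, 129], "roll": 0, "jaw": 10}, {"delta_pos": [0, 0, 129], "roll": 0, "jaw": 10}, {"delta_pos": [0, 0, 129], "roll": 0, "jaw": 10}]}}

```text
time_s: 27.25
ee_pos: [474.3, -279.0, 10.0]
ee_rot: [179.9, -0.1, 30.0]
force: [-0.9, 1.1, 5.0]
gripper_width: 24.0
gripper_force: 30.0
```

{"api": "arm_command", "payload": {"rows": [{"delta_pos": [0, 0, 0], "roll": 0, "jaw": 30}, {"delta_pos": [0, 0, 0], "roll": 0, "jaw": 33}, {"delta_pos": [0, 0, 0], "roll": 0, "jaw": 33}, {"delta_pos": [0, 0, 0], "roll": 0, "jaw": 33}, {"delta_pos": [0, 0, -10], "roll": 0, "jaw": 33}, {"delta_pos": [0, 0, -30], "roll": 0, "jaw": 33}, {"delta_pos": [0, 0, -60], "roll": 0, "jaw": 33}, {"delta_pos": [0, 0, -100], "roll": 0, "jaw": 33}, {"delta_pos": [0, 0, -140], "roll": 0, "jaw": 44}, {"delta_pos": [0, 0, -150], "roll": 0, "jaw": 44}, {"delta_pos": [0, 0, -150], "roll": 0, "jaw": 44}, {"delta_pos": [0, 0, -150], "roll": 0, "jaw": 44}]}}

```text
time_s: 28.25
ee_pos: [473.6, -278.7, 158.8]
ee_rot: [180.0, -0.0, 30.0]
force: [-0.8, 1.0, -0.7]
gripper_width: 39.9
gripper_force: 0.0
```

```bash
python3 d.py 506.8 331.7 158 -6
```

```text
delta [ 334.3 -511.7    0.8] roll 7.21
```

{"api": "arm_command", "payload": {"rows": [{"delta_pos": [10, -15, 0], "roll": 0.2, "jaw": 44}, {"delta_pos": [28, -43, 0], "roll": 0.6, "jaw": 44}, {"delta_pos": [48, -73, 0], "roll": 1.0, "jaw": 44}, {"delta_pos": [69, -106, 0], "roll": 1.5, "jaw": 44}, {"delta_pos": [90, -138, 0], "roll": 1.9, "jaw": 44}, {"delta_pos": [111, -170, 0], "roll": 2.4, "jaw": 44}, {"delta_pos": [132, -202, 0], "roll": 2.8, "jaw": 44}, {"delta_pos": [153, -234, 0], "roll": 3.3, "jaw": 44}, {"delta_pos": [174, -266, 0], "roll": 3.7, "jaw": 44}, {"delta_pos": [195, -298, 0], "roll": 4.2, "jaw": 44}, {"delta_pos": [216, -330, 0], "roll": 4.6, "jaw": 44}, {"delta_pos": [237, -362, 0], "roll": 5.1, "jaw": 44}, {"delta_pos": [258, -394, 0], "roll": 5.5, "jaw": 44}, {"delta_pos": [279, -426, 0], "roll": 6.0, "jaw": 44}, {"delta_pos": [300, -458, 0], "roll": 6.5, "jaw": 44}, {"delta_pos": [318, -487, 0], "roll": 6.9, "jaw": 44}, {"delta_pos": [330, -505, 0], "roll": 7.1, "jaw": 44}, {"delta_pos": [334, -512, 0], "roll": 7.2, "jaw": 44}, {"delta_pos": [334, -512, 0], "roll": 7.2, "jaw": 44}, {"delta_pos": [334, -512, 0], "roll": 7.2, "jaw": 44}]}}

```text
time_s: 29.92
ee_pos: [505.6, 330.5, 156.7]
ee_rot: [179.8, 0.2, -5.9]
force: [0.5, 0.7, 0.1]
gripper_width: 39.8
gripper_force: 0.0
```

{"api": "arm_command", "payload": {"rows": [{"delta_pos": [0, 0, 0], "roll": 0, "jaw": 44}, {"delta_pos": [0, 0, 0], "roll": 0, "jaw": 44}, {"delta_pos": [0, 0, 0], "roll": 0, "jaw": 44}]}}

```text
time_s: 30.17
ee_pos: [506.6, 330.3, 158.6]
ee_rot: [180.0, 0.0, -6.0]
force: [0.2, -0.4, 0.7]
gripper_width: 40.1
gripper_force: 0.0
```

```bash
python3 d.py 506.8 331.7 6 -6
```

```text
delta [  0.   -1.4 152.6] roll -0.01
```

{"api": "arm_command", "payload": {"rows": [{"delta_pos": [0, -1, 30], "roll": 0, "jaw": 44}, {"delta_pos": [0, -1, 65], "roll": 0, "jaw": 44}, {"delta_pos": [0, -1, 95], "roll": 0, "jaw": 44}, {"delta_pos": [0, -1, 115], "roll": 0, "jaw": 44}, {"delta_pos": [0, -1, 130], "roll": 0, "jaw": 44}, {"delta_pos": [0, -1, 140], "roll": 0, "jaw": 44}, {"delta_pos": [0, -1, 147], "roll": 0, "jaw": 44}, {"delta_pos": [0, -1, 151], "roll": 0, "jaw": 44}, {"delta_pos": [0, -1, 151], "roll": 0, "jaw": 44}, {"delta_pos": [0, -1, 151], "roll": 0, "jaw": 44}, {"delta_pos": [0, -1, 151], "roll": 0, "jaw": 44}]}}

```text
time_s: 31.08
ee_pos: [507.3, 333.1, 8.5]
ee_rot: [-179.9, -0.1, -6.0]
force: [0.9, -0.1, 0.1]
gripper_width: 40.2
gripper_force: 0.0
```

{"api": "arm_command", "payload": {"rows": [{"delta_pos": [0, 0, 0], "roll": 0, "jaw": 25}, {"delta_pos": [0, 0, 0], "roll": 0, "jaw": 15}, {"delta_pos": [0, 0, 0], "roll": 0, "jaw": 10}, {"delta_pos": [0, 0, 0], "roll": 0, "jaw": 10}, {"delta_pos": [0, 0, 0], "roll": 0, "jaw": 10}, {"delta_pos": [0, 0, 0], "roll": 0, "jaw": 10}, {"delta_pos": [0, 0, -10], "roll": 0, "jaw": 10}, {"delta_pos": [0, 0, -30], "roll": 0, "jaw": 10}, {"delta_pos": [0, 0, -60], "roll": 0, "jaw": 10}, {"delta_pos": [0, 0, -90], "roll": 0, "jaw": 10}, {"delta_pos": [0, 0, -120], "roll": 0, "jaw": 10}, {"delta_pos": [0, 0, -130], "roll": 0, "jaw": 10}, {"delta_pos": [0, 0, -130], "roll": 0, "jaw": 10}, {"delta_pos": [0, 0, -130], "roll": 0, "jaw": 10}], "squeeze": 30}}

```text
time_s: 32.25
ee_pos: [506.2, 332.4, 137.1]
ee_rot: [180.0, 0.0, -6.0]
force: [-0.4, -0.4, -1.2]
gripper_width: 24.0
gripper_force: 30.0
```

```bash
python3 d.py 437 -216.7 137 30
```

```text
delta [-1.190e+01  5.533e+02  1.000e-01] roll -7.19
```

{"api": "arm_command", "payload": {"rows": [{"delta_pos": [0, 15, 0], "roll": -0.2, "jaw": 10}, {"delta_pos": [-1, 42, 0], "roll": -0.5, "jaw": 10}, {"delta_pos": [-2, 76, 0], "roll": -1.0, "jaw": 10}, {"delta_pos": [-2, 110, 0], "roll": -1.4, "jaw": 10}, {"delta_pos": [-3, 144, 0], "roll": -1.9, "jaw": 10}, {"delta_pos": [-4, 178, 0], "roll": -2.3, "jaw": 10}, {"delta_pos": [-5, 212, 0], "roll": -2.8, "jaw": 10}, {"delta_pos": [-5, 246, 0], "roll": -3.2, "jaw": 10}, {"delta_pos": [-6, 280, 0], "roll": -3.6, "jaw": 10}, {"delta_pos": [-7, 314, 0], "roll": -4.1, "jaw": 10}, {"delta_pos": [-7, 348, 0], "roll": -4.5, "jaw": 10}, {"delta_pos": [-8, 382, 0], "roll": -5.0, "jaw": 10}, {"delta_pos": [-9, 416, 0], "roll": -5.4, "jaw": 10}, {"delta_pos": [-10, 450, 0], "roll": -5.8, "jaw": 10}, {"delta_pos": [-10, 484, 0], "roll": -6.3, "jaw": 10}, {"delta_pos": [-11, 514, 0], "roll": -6.7, "jaw": 10}, {"delta_pos": [-12, 538, 0], "roll": -7.0, "jaw": 10}, {"delta_pos": [-12, 549, 0], "roll": -7.1, "jaw": 10}, {"delta_pos": [-12, 553, 0], "roll": -7.2, "jaw": 10}, {"delta_pos": [-12, 553, 0], "roll": -7.2, "jaw": 10}]}}

```text
time_s: 33.92
ee_pos: [436.1, -216.2, 135.6]
ee_rot: [-179.8, 0.1, 30.0]
force: [0.6, -0.3, -1.2]
gripper_width: 23.7
gripper_force: 30.0
```

{"api": "arm_command", "payload": {"rows": [{"delta_pos": [0, 0, 0], "roll": 0, "jaw": 10}, {"delta_pos": [0, 0, 0], "roll": 0, "jaw": 10}, {"delta_pos": [0, 0, 0], "roll": 0, "jaw": 10}]}}

```text
time_s: 34.17
ee_pos: [437.3, -215.0, 137.1]
ee_rot: [-179.9, 0.0, 30.1]
force: [0.5, 0.3, -0.6]
gripper_width: 23.8
gripper_force: 30.0
```

```bash
python3 d.py 437 -216.7 10 30
```

```text
delta [ -1.1   1.3 127.1] roll 0.02
```

{"api": "arm_command", "payload": {"rows": [{"delta_pos": [0, 0, 25], "roll": 0, "jaw": 10}, {"delta_pos": [0, 0, 55], "roll": 0, "jaw": 10}, {"delta_pos": [0, 0, 80], "roll": 0, "jaw": 10}, {"delta_pos": [0, 0, 95], "roll": 0, "jaw": 10}, {"delta_pos": [0, 0, 105], "roll": 0, "jaw": 10}, {"delta_pos": [0, 0, 113], "roll": 0, "jaw": 10}, {"delta_pos": [0, 0, 119], "roll": 0, "jaw": 10}, {"delta_pos": [0, 0, 123], "roll": 0, "jaw": 10}, {"delta_pos": [0, 0, 126], "roll": 0, "jaw": 10}, {"delta_pos": [0, 0, 128], "roll": 0, "jaw": 10}, {"delta_pos": [0, 0, 129], "roll": 0, "jaw": 10}, {"delta_pos": [0, 0, 129], "roll": 0, "jaw": 10}, {"delta_pos": [0, 0, 129], "roll": 0, "jaw": 10}]}}

```text
time_s: 35.25
ee_pos: [437.7, -216.1, 10.0]
ee_rot: [179.9, -0.1, 30.0]
force: [-2.6, 2.0, 9.6]
gripper_width: 23.7
gripper_force: 30.0
```

{"api": "arm_command", "payload": {"rows": [{"delta_pos": [0, 0, 0], "roll": 0, "jaw": 30}, {"delta_pos": [0, 0, 0], "roll": 0, "jaw": 33}, {"delta_pos": [0, 0, 0], "roll": 0, "jaw": 33}, {"delta_pos": [0, 0, 0], "roll": 0, "jaw": 33}, {"delta_pos": [0, 0, -10], "roll": 0, "jaw": 33}, {"delta_pos": [0, 0, -30], "roll": 0, "jaw": 33}, {"delta_pos": [0, 0, -60], "roll": 0, "jaw": 33}, {"delta_pos": [0, 0, -100], "roll": 0, "jaw": 33}, {"delta_pos": [0, 0, -140], "roll": 0, "jaw": 44}, {"delta_pos": [-20, 0, -180], "roll": 0, "jaw": 44}, {"delta_pos": [-50, 0, -210], "roll": 0, "jaw": 44}, {"delta_pos": [-50, 0, -240], "roll": 0, "jaw": 44}, {"delta_pos": [-50, 0, -250], "roll": 0, "jaw": 44}, {"delta_pos": [-50, 0, -250], "roll": 0, "jaw": 44}, {"delta_pos": [-50, 0, -250], "roll": 0, "jaw": 44}]}}

```text
time_s: 36.5
ee_pos: [394.0, -240.9, 257.8]
ee_rot: [-180.0, 0.0, 30.1]
force: [0.4, 0.3, -0.5]
gripper_width: 40.3
gripper_force: 0.0
```

Run:
```python
from h import *
f=grab("wrist"); cv2.imwrite("pics/w7.png",cv2.resize(f["img"],None,fx=1.5,fy=1.5)); P=cloud(f); Z=P[...,2]
t=np.radians(210); ex=np.array([np.cos(t),np.sin(t)]); ey=np.array([-ex[1],ex[0]]); c=np.array([535.4,-201.5])
q=P[...,:2]-c; u,v=q@ex,q@ey
for sv in(1,-1):
  for lo,hi in((-132,40),(55,132)):
    s=(u>lo)&(u<hi)&(abs(v*sv-34)<28)&(Z>20); print(sv,lo,s.sum(),np.percentile(u[s],[1,99]).round(),np.percentile(v[s],[1,99]).round(),"z",np.percentile(Z[s],[50,90]).round(1))
env.state()["time_s"]
```

```text
1 -132 1391 [-30.  31.] [26. 49.] z [32.2 34.1]
1 55 5940 [ 65. 131.] [ 6. 47.] z [353.  373.5]
-1 -132 743 [-28.  30.] [-47. -24.] z [33.2 34.4]
-1 55 31670 [ 97. 130.] [-62.  -6.] z [361.9 376.6]
```

View pics/w7.png

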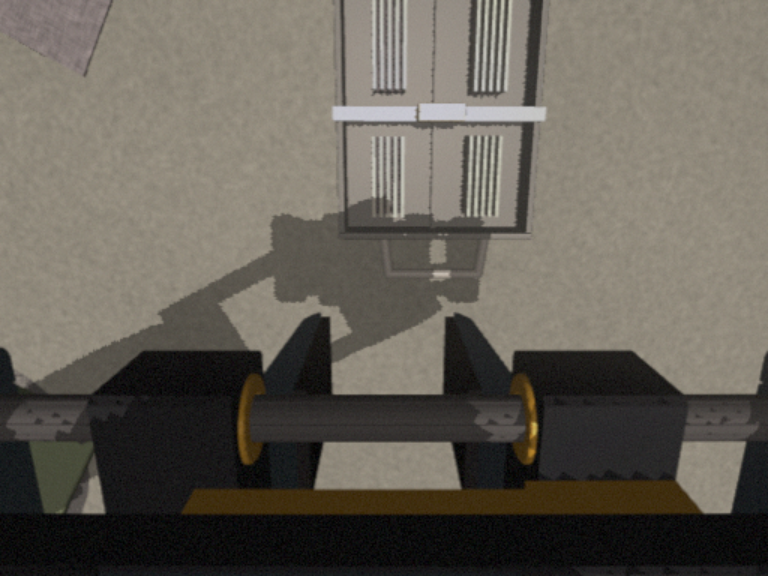

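All four bars lie flat, fins up and parallel to the tote, each in its own lane: long at (390,45) and (490,45), short at (388,177) and (483,175). The divider stands between them at row 112 and the gripper is clear of everything. Handing in.

```bash
python3 -c "
from workcell import env
print(env.job_done())"
```

```text
the job is handed in; nothing more can be done
None
```

The job is handed in after about 37 s of robot time: the divider stands at about 0.123 m, and the last wrist view shows both long and both short heat sinks flat, fins up, each in its own lane; the transformer and capacitor were left alone.

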